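# Roll the flip timer over to its orange face

### The arm

A 6-joint arm with a two-finger parallel gripper is mounted at the origin on the work surface. World frame = base frame: x ahead of the robot, y to its left, z up, the work surface at z = 0. Lengths are in m, angles in rad, forces in N, time in s.
With the tool pointing down it reaches from about 0.375 to 0.975 m from the base axis. Payload 3.8 kg.
Tool frame: the origin (TCP) lies midway between the tips of the shut fingers; the grasp point (between the pads) lies 19 mm behind it; z points along the fingers, y is the line along which they close (so a half turn about z gives the same grasp; the last joint's range is limited). The gripper opens to 85 mm and grips with 20 to 120 N. Pads are 22 mm wide; open, the fingers measure 114 mm over their backs; the gripper's body (76 mm by 85 mm) begins 54 mm behind the grasp point. The pads swing forward as they close: fully open they stand 13 mm farther back than shut.
Start: joints at [-1.152, 0.264, 1.604, -0, 1.274, -0.037], TCP at [0.297, -0.606, 0.207] pointing down, gripper open.
Joint ranges: [-2.63, 2.63], [-0.94, 2.18], [0.31, 2.57], [-1.31, 4.45], [0, 2.66], [-2.55, 2.55]. Speed limits (rad/s): [2.57, 2.57, 3.14, 3.14, 3.14, 3.14].

### API

Orientations are given as a rotation vector (axis times angle).
In Python, from workcell import status, read_camera, workorder, masks_of gives the robot as it stands.
- The arm moves only by the tool drive_tool, never from a script. Its argument "rows" is a list of rows, each a list of 7 numbers: the turn, a rotation vector about the tool's x, y, z in degrees, then the shift along the tool's x, y, z in m, then the opening, from 0 (shut) to 1 (fully open). In form: [[ax, ay, az, tx, ty, tz, claw], ...]. A call has 1 to 8 rows; each row shifts and turns the commanded pose from where the row before left it, along the tool's axes as they then stand; what a row does not reach is not made up. A row lasts 1/12 s, in which the tool goes at most 41.7 mm and 7.16 degrees, less where a joint would pass 70% of its speed; a pose out of reach is approached as far as the arm can. A call is refused whole if a number of a shift passes 0.0417 or a number of a turn 7.16, either way. A call with a gripper value outside its range is refused whole. The fingers move at their own pace and stop on an object; "force" is the grip in N (left out, the last holds). Time passes only in rows, so rows that do not move let the fingers close. It gives the time, the measured TCP pose, the force, the opening and the grip force at its end, in the units of the state.
- status.read_state(): the state, without advancing time (a new reading comes with each control period).
- read_camera(name): name is "side" or "top" or "wrist"; returns a dict with "color" (400x640x3 uint8, red, green, blue), "intrinsics" (3x3 intrinsics, pixels), "world_from_camera" (4x4, takes a point from camera to world coordinates); the wrist camera has in their place "mount" (4x4, takes a point from camera to tool coordinates, whose origin is the TCP and whose axes are the flange's). Camera axes: x right, y up, looking along -z (the intrinsics and any distortion apply to the point x, -y, -z); pixel columns grow to the right and rows downward; lengths in m; the calibration is good to about 2 mm. A picture is of the moment at which its call begins: read the wrist's pose just before it. There is no depth.
- workorder.finish_job(): hands the job in; it is judged then, once.
Trained networks look in a picture, given as the dict that the camera call returned (one of the last four; its "shot" number tells which), for a name from the list of things; names that differ only in an ending like _2 or _b are one class to them, and where a whole thing is asked for, a point or a joint stands for the part that bears it (a point fixed in the world has none). Each returns a list of dicts, best first, with "score" (0 to 1); they miss things now and then, are a little off and sometimes report something else, mostly with a low value. They report only what shows in the picture. A call takes as long as a camera call.
- masks_of(picture, name): "mask" (400x640 bool, what is visible of it) and "bbox" ([left, top, right, bottom] in pixels, round what is visible of it).
The state is a dict: "time": time; "q": joint angles; "joint_vel": joint speeds; "joint_torque": joint torques, N m; "tool_pos": TCP position; "tcp_rot": TCP orientation; "wrist_force": force on the tool from outside, world axes, zero at the start; "torque": the same for the moment, N m; "width": opening from 0.0 (shut) to 1.0 (fully open); "grip_force": force on a finger pad.
Only numpy, scipy, OpenCV 4.12 (cv2) and the standard library are available. Lean on these libraries where they do the work, as an engineer would, in place of code of your own. Each camera call takes 0.05 s, during which the arm holds its last target. There are 200 camera calls.

### The job

The flip timer on the cork desk mat runs whichever face is on top: start the break by tipping it over its bottom edges, a quarter turn at a time and letting it come to rest on each face, until the orange face (now underneath) is up. Keep it on the desk while you tip it rather than picking it up, finish with the timer lying flat and wholly on the cork mat, and leave the mouse, mug and gift box where they are.

Things in the scene. Friction and masses are not known exactly. Their poses are not given: they have to be found in the camera images.
- timer: Loose block, about 0.2 kg, 60 (own x) x 72 (y) x 72 (z) mm, origin at its centre. End faces +x, -x: grey caps with a black disc, 60 mm apart, good to pinch. Long faces: -z orange with a yellow disc (rim shows at the bottom), +z white with a grey disc, +y white with a blue disc, -y white with a green disc. At the start +z is up; two quarter turns about x, 72 mm sideways each, bring orange up.
- mat: Fixed cork desk mat, 340 (x) x 400 (y) x 4 mm, origin at the centre of its underside, on the table. The timer's axes are within 0.15 rad of the mat's. Timer and mouse start about 85 mm from the mat's centre along y, one at each end, and about 60 mm off along x, one on each side; which has which place varies. So two turns stay on the mat only towards the other end along y.
- mouse: Loose white computer mouse on the mat, 58 mm along its x, 104 mm along its y, 31 mm high; origin at the centre of its underside. Not to be moved.
- mug: Loose blue mug left of the mat, 82 mm across plus a handle, 95 mm high, origin at the centre of its underside. Not to be moved.
- gift: Loose red gift box with gold bands right of the mat, 110 x 90 x 60 mm, origin at the centre of its underside. Not to be moved.

How it is judged:
By the outcome, as a careful person would: the job done as asked, in the order asked, and still so for the second after the job is handed in, with the robot touching nothing.
It also fails if it takes over 54 s, if anything falls off the work surface, if the arm or the gripper's body presses on something with over 40 N, if the wrist force passes 120 N, or if a joint passes its speed limit or range.

## Working session

There is one attempt and no reset: what is moved stays moved. The work goes in short steps, Python scripts to look and compute and a tool call to move; the robot and the scene stay as the last step left them, time stands still between calls to the robot, and variables do not carry over. Pictures are saved under pics/ and viewed, at most 10 in all, crops included, and the job is handed in when it is done.

Besides the shell and the picture viewer there is one more tool, called after "Call:" by a JSON object that holds its "name" and its "arguments", one argument or row to a line. drive_tool: Moves the arm, as the interface text tells. Its arguments: {"type":"object","properties":{"rows":{"type":"array"},"force":{"type":"number"}},"required":["rows"]}

```bash
mkdir -p pics; ls; cat > h.py <<'E'
import numpy as np,cv2
from workcell import status, read_camera, workorder, masks_of
from scipy.spatial.transform import Rotation as R
def onplane(p,uv,z):
    K=np.array(p["intrinsics"]);T=np.array(p["world_from_camera"])
    uv=np.atleast_2d(uv).astype(float)
    d=np.c_[(uv[:,0]-K[0,2])/K[0,0],-(uv[:,1]-K[1,2])/K[1,1],-np.ones(len(uv))]@T[:3,:3].T
    o=T[:3,3];return o+d*((z-o[2])/d[:,2])[:,None]
def proj(p,P):
    K=np.array(p["intrinsics"]);T=np.linalg.inv(np.array(p["world_from_camera"]))
    c=np.atleast_2d(P)@T[:3,:3].T+T[:3,3]
    return np.c_[K[0,0]*c[:,0]/-c[:,2]+K[0,2],K[1,1]*-c[:,1]/-c[:,2]+K[1,2]]
def save(p,n): cv2.imwrite("pics/"+n+".png",np.array(p["color"])[:,:,::-1])
E
python3 - <<'E'
from h import *
np.set_printoptions(precision=4,suppress=True)
s=status.read_state();print(s)
for c in("top","side"):
    p=read_camera(c);save(p,c+"0")
    print(c,p["intrinsics"],p["world_from_camera"],[k for k in p])
    for n in("timer","mat","mouse","mug","gift"):
        for m in masks_of(p,n)[:2]:
            print(n,m["score"],m["bbox"],cv2.minAreaRect(np.argwhere(m["mask"])[:,::-1].astype(np.float32)))
E
```

```text
pics
{'time': 0.0, 'q': array([-1.1519,  0.2648,  1.6054,  0.    ,  1.2737, -0.0369]), 'joint_vel': array([-0.0018,  0.0009,  0.0002, -0.0011, -0.0021, -0.0005]), 'joint_torque': array([ -0.0005, -51.5106, -36.7315,  -0.    ,   0.0128,   0.    ]), 'tool_pos': array([ 0.2968, -0.6054,  0.2052]), 'tcp_rot': array([-3.0582, -0.7092,  0.0007]), 'wrist_force': array([0.3891, 0.0746, 0.7175]), 'torque': array([-0.0117,  0.0102, -0.0314]), 'grip_force': 0.0, 'width': 1.0012095240060417}
top [[432.3902   0.     319.7925]
 [  0.     432.3902 197.1571]
 [  0.       0.       1.    ]] [[-0.0138  0.9965 -0.0828  0.4702]
 [-0.9999 -0.0132  0.0078 -0.0036]
 [ 0.0067  0.0829  0.9965  1.2222]
 [ 0.      0.      0.      1.    ]] ['color', 'intrinsics', 'world_from_camera', 'shot']
timer 0.9 [282.6, 206.6, 309.9, 230.7] ((296.1827697753906, 219.3069305419922), (27.986330032348633, 23.003599166870117), 4.763641834259033)
mat 0.67 [253.8, 137.3, 409.8, 275.8] ((332.0000305175781, 205.00001525878906), (144.00271606445312, 121.03296661376953), 6.340191841125488)
mouse 0.68 [345.5, 176.0, 384.8, 198.3] ((36
[... 378 characters left out ...]
 0.      0.      0.      1.    ]] ['color', 'intrinsics', 'world_from_camera', 'shot']
timer 0.76 [320.6, 193.4, 343.7, 227.4] ((332.9923095703125, 211.5615692138672), (20.71380043029785, 30.140439987182617), 7.125016689300537)
mat 0.93 [261.7, 169.3, 378.4, 248.3] ((320.0540466308594, 205.67568969726562), (110.14732360839844, 66.74598693847656), 9.462322235107422)
mouse 0.66 [302.2, 176.1, 329.3, 192.5] ((313.75, 185.25001525878906), (14.142135620117188, 23.33452033996582), 45.0)
mug 0.79 [321.9, 277.8, 355.7, 325.9] ((338.7721862792969, 301.41815185546875), (31.796083450317383, 49.29057693481445), 3.814074993133545)
gift 0.7 [328.5, 130.5, 352.3, 152.8] ((340.5, 141.0), (20.0, 27.0), 90.0)
```

```bash
python3 - <<'E'
import cv2
a=cv2.imread("pics/top0.png");cv2.imwrite("pics/topc.png",cv2.resize(a[120:300,100:500],(800,360)*1,interpolation=cv2.INTER_CUBIC)) 
b=cv2.imread("pics/side0.png");cv2.imwrite("pics/sidec.png",cv2.resize(b[110:350,220:440],(550,600),interpolation=cv2.INTER_CUBIC)) 
E
```

```text
(no output)
```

View pics/topc.png

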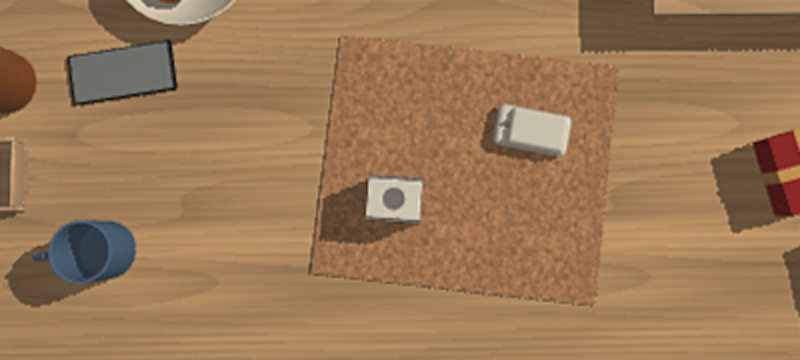

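View pics/sidec.png

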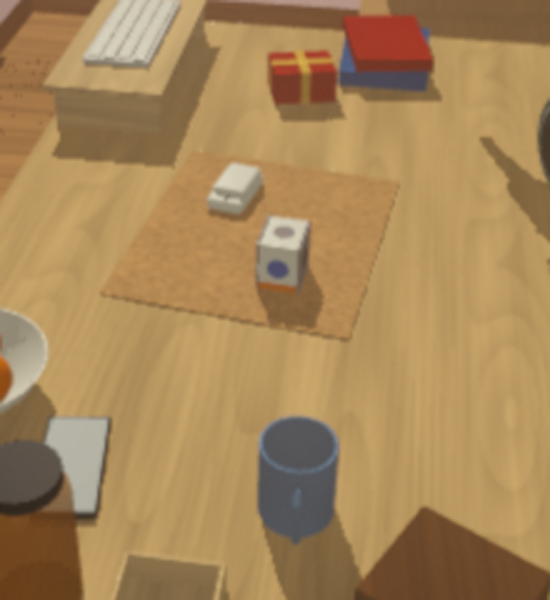

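The top view shows the timer at the left (+y), robot-near side of the mat, at about (296,219). The mouse is at the far right, at about (366,185), so I'll tip towards -y. The side view shows the blue face on +y and an orange rim at the bottom. Next I'll fit the poses.

```bash
cat >> h.py <<'E'
def hullmask(p,C,s=4):
    h=cv2.convexHull((proj(p,C)*s+s/2).astype(np.float32)).astype(np.int32)
    m=np.zeros((400*s,640*s),np.uint8);cv2.fillConvexPoly(m,h,1)
    return cv2.resize(m.astype(np.float32),(640,400),interpolation=cv2.INTER_AREA)
def box(x,y,yaw,dims,z0):
    g=np.array([[a,b,c] for a in(-.5,.5) for b in(-.5,.5) for c in(0,1)])*dims
    return R.from_euler('z',yaw).apply(g)+[x,y,z0]
def fit(views,x0,dims,z0):
    from scipy.optimize import minimize
    f=lambda v:sum(np.abs(hullmask(p,box(*(np.array(v)),dims,z0))-m).sum() for p,m in views)
    return minimize(f,x0,method='Nelder-Mead',options=dict(initial_simplex=np.array(x0)+np.array([[0,0,0],[.01,0,0],[0,.01,0],[0,0,.1]]),xatol=1e-4))
E
python3 - <<'E'
from h import *
np.set_printoptions(precision=4,suppress=True)
pt=read_camera("top");ps=read_camera("side")
M={n:[masks_of(pt,n),masks_of(ps,n)] for n in("timer","mat","mouse")}
t=onplane(pt,np.array([[340,37],[617,67],[594,305],[312,273]])/2+[100,120]-.25,.004)[:,:2]
print("mat corners",t,t.mean(0)); e=t[3]-t[0];print("mat yaw(-x side)",np.arctan2(*(t[0]-t[3])[::-1]),np.arctan2(*(t[1]-t[2])[::-1]))
for n,d,z0,x0 in(("timer",[.06,.072,.072],.004,[.42,.06,-.1]),("mouse",[.058,.104,.031],.004,[.52,-.1,-.1]),("mat",[.34,.4,.004],0,[.47,-.02,-.1])):
    v=[(p,m[0]["mask"].astype(np.float32)) for p,m in zip((pt,ps),M[n]) if m]
    for vv in (v,v[:1],v[1:]):
        r=fit(vv,x0,d,z0);print(n,len(vv),r.x,r.fun)
E
```

```text
mat corners [[ 0.7423  0.1276]
 [ 0.6939 -0.2674]
 [ 0.3584 -0.2249]
 [ 0.4083  0.1681]] [ 0.5507 -0.0492]
mat yaw(-x side) -0.12059869649256526 -0.1259387025488934
timer 2 [ 0.5063  0.051  -0.0715] 89.5
timer 1 [ 0.5077  0.0509 -0.0745] 40.625
timer 1 [ 0.4885 -4.4914  1.5902] 578.0
mouse 2 [ 0.5107 -0.1134  0.0796] 2254.75
mouse 1 [ 0.4963 -0.0844  0.0318] 1584.625
mouse 1 [ 0.6029 -0.1388  0.1184] 118.9375
mat 2 [ 0.5508 -0.049  -0.1254] 2674.125
mat 1 [ 0.5515 -0.0486 -0.1284] 1676.125
mat 1 [ 0.5484 -0.0473 -0.1269] 938.25
```

```bash
cat >> h.py <<'E'
def SE(p,r):
    T=np.eye(4);T[:3,:3]=r.as_matrix();T[:3,3]=p;return T
def cur():
    s=status.read_state();return SE(s["tool_pos"],R.from_rotvec(s["tcp_rot"])),s
def rows(T0,T1,N):
    "constant screw rows from T0 to T1"
    from scipy.linalg import logm,expm
    D=expm(np.real(logm(np.linalg.inv(T0)@T1))/N)
    w=R.from_matrix(D[:3,:3]).as_rotvec(degrees=True)
    return np.r_[w,D[:3,3]]
def down(yaw,tilt=0):
    "tool z down, tool y at yaw in the plane, then tilt (deg) about tool y"
    c,s=np.cos(yaw),np.sin(yaw)
    m=np.array([[-s,c,0],[c,s,0],[0,0,-1.]]).T
    # columns: x=(-s,c,0), y=(c,s,0), z=-z
    return R.from_matrix(m)*R.from_euler('y',tilt,degrees=True)
E
python3 - <<'E'
from h import *
np.set_printoptions(precision=4,suppress=True)
T,s=cur(); print(T)
for z in(.25,):
    T1=SE([.506,.051,z],down(-.0715)); D=rows(T,T1,24);print(D)
    A=T
    for i in range(24):
        A=A@SE(D[3:],R.from_rotvec(D[:3],degrees=True))
        if i%4==3:print(A[:3,3])
E
```

```text
[[ 0.8979  0.4401  0.      0.2971]
 [ 0.4401 -0.8979 -0.0001 -0.6061]
 [ 0.      0.0001 -1.      0.2066]
 [ 0.      0.      0.      1.    ]]
[ 0.0002  0.0001 -2.4913  0.0287 -0.0091 -0.0018]
[ 0.3784 -0.5176  0.2139]
[ 0.4431 -0.4163  0.2211]
[ 0.4893 -0.3054  0.2283]
[ 0.5156 -0.1882  0.2355]
[ 0.5212 -0.0682  0.2428]
[0.506 0.051 0.25 ]
```

Call:
{"name": "drive_tool", "arguments": {
  "rows": [
    [0,0,-2.49,0.0287,-0.0091,-0.0018,1],
    [0,0,-2.49,0.0287,-0.0091,-0.0018,1],
    [0,0,-2.49,0.0287,-0.0091,-0.0018,1],
    [0,0,-2.49,0.0287,-0.0091,-0.0018,1],
    [0,0,-2.49,0.0287,-0.0091,-0.0018,1],
    [0,0,-2.49,0.0287,-0.0091,-0.0018,1],
    [0,0,-2.49,0.0287,-0.0091,-0.0018,1],
    [0,0,-2.49,0.0287,-0.0091,-0.0018,1]
  ]
}}

```text
time: 1.67
tool_pos: [0.4441, -0.4149, 0.2212]
tcp_rot: [2.89, 1.231, 0.0]
wrist_force: [-0.0, 0.7, 0.3]
width: 0.996
grip_force: 0.0
```

Call:
{"name": "drive_tool", "arguments": {
  "rows": [
    [0,0,-2.49,0.0287,-0.0091,-0.0018,1],
    [0,0,-2.49,0.0287,-0.0091,-0.0018,1],
    [0,0,-2.49,0.0287,-0.0091,-0.0018,1],
    [0,0,-2.49,0.0287,-0.0091,-0.0018,1],
    [0,0,-2.49,0.0287,-0.0091,-0.0018,1],
    [0,0,-2.49,0.0287,-0.0091,-0.0018,1],
    [0,0,-2.49,0.0287,-0.0091,-0.0018,1],
    [0,0,-2.49,0.0287,-0.0091,-0.0018,1]
  ]
}}

```text
time: 2.33
tool_pos: [0.5163, -0.1864, 0.2356]
tcp_rot: [2.633, 1.713, 0.001]
wrist_force: [1.4, -0.2, -1.0]
width: 0.997
grip_force: 0.0
```

Call:
{"name": "drive_tool", "arguments": {
  "rows": [
    [0,0,-2.49,0.0287,-0.0091,-0.0018,1],
    [0,0,-2.49,0.0287,-0.0091,-0.0018,1],
    [0,0,-2.49,0.0287,-0.0091,-0.0018,1],
    [0,0,-2.49,0.0287,-0.0091,-0.0018,1],
    [0,0,-2.49,0.0287,-0.0091,-0.0018,1],
    [0,0,-2.49,0.0287,-0.0091,-0.0018,1],
    [0,0,-2.49,0.0287,-0.0091,-0.0018,1],
    [0,0,0,0,0,0,1]
  ]
}}

```text
time: 3.0
tool_pos: [0.5117, 0.0266, 0.2487]
tcp_rot: [-2.339, -2.095, -0.004]
wrist_force: [-0.7, -0.1, -0.3]
width: 1.002
grip_force: 0.0
```

```bash
cat >> h.py <<'E'
def wrist():
    T,s=cur();p=read_camera("wrist");p["world_from_camera"]=T@np.array(p["mount"]);return p
E
python3 - <<'E'
from h import *
np.set_printoptions(precision=4,suppress=True)
T,s=cur();print(T,s["q"],s["time"])
p=wrist();save(p,"w1");print(p["mount"])
for m in masks_of(p,"timer")[:1]:
    print(m["score"],m["bbox"]);m=m["mask"].astype(np.float32);r=fit([(p,m)],[.506,.051,-.07],[.06,.072,.072],.004);print(r.x,r.fun,m.sum())
E
```

```text
[[ 0.1097  0.994   0.0007  0.5117]
 [ 0.994  -0.1097  0.0027  0.0266]
 [ 0.0028  0.0004 -1.      0.2487]
 [ 0.      0.      0.      1.    ]] [ 0.0014 -0.072   1.8927  0.0028  1.3201  0.1106] 3.0
[[ 0.0006  0.9605  0.2783  0.0711]
 [ 1.     -0.0005 -0.0002  0.0001]
 [-0.0001  0.2783 -0.9605 -0.1677]
 [ 0.      0.      0.      1.    ]]
0.8 [293.8, 131.5, 340.9, 191.2]
[ 0.5085  0.0503 -0.0776] 121.1875 2908.0
```

View pics/w1.png

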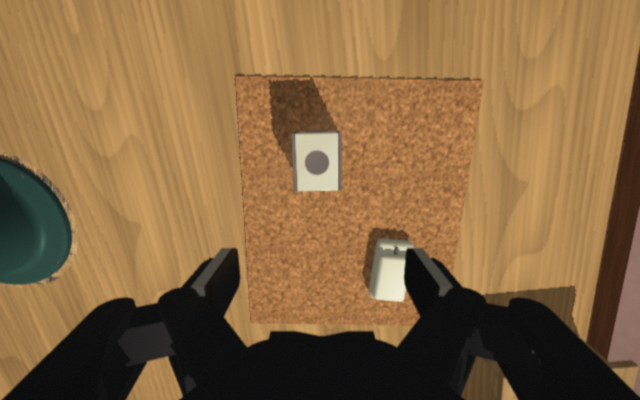

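```bash
cat > plan.py <<'E'
from h import *
import sys
np.set_printoptions(precision=4,suppress=True)
# plan.py x y yaw tilt back N : rows to pose with TCP at centre + (0.011-back)*toolz
x,y,yaw,tilt,back,N=map(float,sys.argv[1:7])
T,s=cur();r=down(yaw,tilt);zt=r.as_matrix()[:,2]
T1=SE(np.array([x,y,.04])+(.011-back)*zt,r)
print(rows(T,T1,int(N)),T[:3,3],s["time"],s["wrist_force"],s["width"],s["q"])
E
python3 plan.py .508 .0505 -.077 -45 .096 8
```

```text
[-0.0965 -5.6219 -0.2475  0.0169 -0.0011  0.0141] [0.5122 0.0231 0.2483] 3.1 [-0.5279 -0.577   1.0654] 1.0006589133731345 [-0.0033 -0.071   1.8924 -0.0004  1.3194  0.11  ]
```

Call:
{"name": "drive_tool", "arguments": {
  "rows": [
    [-0.1,-5.62,-0.25,0.0169,-0.0011,0.0141,1],
    [-0.1,-5.62,-0.25,0.0169,-0.0011,0.0141,1],
    [-0.1,-5.62,-0.25,0.0169,-0.0011,0.0141,1],
    [-0.1,-5.62,-0.25,0.0169,-0.0011,0.0141,1],
    [-0.1,-5.62,-0.25,0.0169,-0.0011,0.0141,1],
    [-0.1,-5.62,-0.25,0.0169,-0.0011,0.0141,1],
    [-0.1,-5.62,-0.25,0.0169,-0.0011,0.0141,1],
    [-0.1,-5.62,-0.25,0.0169,-0.0011,0.0141,1]
  ]
}}

```text
time: 3.77
tool_pos: [0.5144, 0.1101, 0.0999]
tcp_rot: [1.837, 1.695, -0.76]
wrist_force: [0.5, 0.3, -0.3]
width: 0.997
grip_force: 0.0
```

Call:
{"name": "drive_tool", "arguments": {
  "rows": [
    [0,0,0,0,0,0,1],
    [0,0,0,0,0,0,1],
    [0,0,0,0,0,0,1],
    [0,0,0,0,0,0,1]
  ]
}}

```text
time: 4.1
tool_pos: [0.5148, 0.1091, 0.1032]
tcp_rot: [1.843, 1.697, -0.754]
wrist_force: [0.6, 0.4, 0.8]
width: 1.003
grip_force: 0.0
```

```bash
python3 plan.py .508 .0505 -.077 -45 .096 1;python3 plan.py .508 .0505 -.077 -45 0 6
python3 - <<'E'
from h import *
p=wrist();save(p,"w2")
for m in masks_of(p,"timer")[:1]:
    print(m["score"],m["bbox"]);m=m["mask"].astype(np.float32);r=fit([(p,m)],[.508,.051,-.07],[.06,.072,.072],.004);print(r.x,r.fun,m.sum())
E
```

```text
[ 0.0289 -0.2515 -0.3423  0.003  -0.0022  0.0014] [0.5148 0.1091 0.1032] 4.1 [0.6218 0.3562 0.8356] 1.0031925090830545 [ 0.5677  0.4161  1.8241 -0.6021  1.4613  0.8946]
[ 0.0048 -0.0419 -0.0571  0.0005 -0.0004  0.0162] [0.5148 0.1091 0.1032] 4.1 [0.6218 0.3562 0.8356] 1.0031925090830545 [ 0.5677  0.4161  1.8241 -0.6021  1.4613  0.8946]
0.69 [281.1, 143.0, 357.9, 243.4]
[ 0.50818205  0.04879315 -0.08287916] 166.8125 7346.0
```

View pics/w2.png

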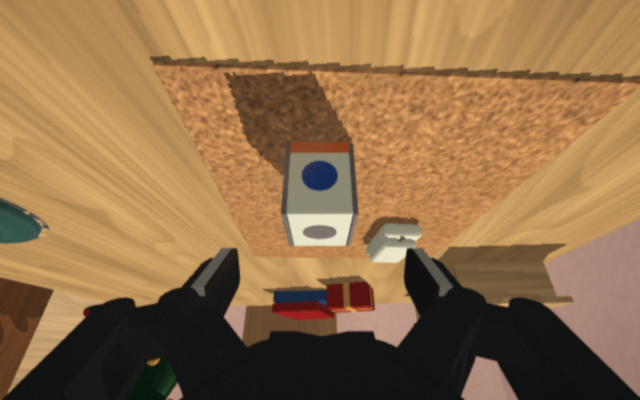

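The timer sits centred between the fingers (columns 285–355 against finger tips at 238 and 407), with the blue face and orange rim towards the camera. I'll approach and close.

Call:
{"name": "drive_tool", "arguments": {
  "rows": [
    [0,-0.04,-0.06,0.0004,-0.0004,0.0163,1],
    [0,-0.04,-0.06,0.0004,-0.0004,0.0163,1],
    [0,-0.04,-0.06,0.0004,-0.0004,0.0163,1],
    [0,-0.04,-0.06,0.0004,-0.0004,0.0163,1],
    [0,-0.04,-0.06,0.0004,-0.0004,0.0163,1],
    [0,-0.04,-0.06,0.0004,-0.0004,0.0163,1],
    [0,0,0,0,0,0,1],
    [0,0,0,0,0,0,1]
  ]
}}

```text
time: 4.87
tool_pos: [0.5056, 0.0419, 0.0312]
tcp_rot: [1.835, 1.701, -0.764]
wrist_force: [0.1, -0.2, 0.3]
width: 0.998
grip_force: 0.0
```

Call:
{"name": "drive_tool", "arguments": {
  "rows": [
    [0,0,0,0,0,0,0.5],
    [0,0,0,0,0,0,0.5],
    [0,0,0,0,0,0,0.5],
    [0,0,0,0,0,0,0.5],
    [0,0,0,0,0,0,0.5],
    [0,0,0,0,0,0,0.5],
    [0,0,0,0,0,0,0.5],
    [0,0,0,0,0,0,0.5]
  ],
  "force": 30
}}

```text
time: 5.53
tool_pos: [0.5067, 0.0435, 0.0311]
tcp_rot: [1.831, 1.702, -0.764]
wrist_force: [-0.2, 1.3, 6.2]
width: 0.696
grip_force: 33.3
```

```bash
python3 plan.py .508 .0495 -.08 -45 0 1
python3 - <<'E'
from h import *
T,s=cur();y=.0495;r=R.from_euler('z',-.08)
pv=np.array([.508,.0495,.04])+r.apply([0,-.036,-.036])
print((np.linalg.inv(T)@np.r_[pv,1])[:3],s["grip_force"],s["torque"])
E
```

```text
[ 0.1915  0.1925  0.3331 -0.002   0.0008  0.0004] [0.5067 0.0435 0.0311] 5.5333 [-0.196   1.2688  6.1834] 0.6960555316034647 [ 0.4869  0.4582  1.9392 -0.6714  1.3054  0.9324]
[-0.00186405  0.00066865  0.04028282] 33.34953188896179 [-0.1307141  -0.15417937 -0.06736177]
```

Call:
{"name": "drive_tool", "arguments": {
  "rows": [
    [0,5,0,-0.0035,0,0.0001,0.5],
    [0,5,0,-0.0035,0,0,0.5],
    [0,5,0,-0.0035,0,0.0001,0.5],
    [0,5,0,-0.0035,0,0,0.5],
    [0,0,0,0,0,0,0.5]
  ]
}}

```text
time: 5.95
tool_pos: [0.5054, 0.03, 0.0399]
tcp_rot: [2.062, 1.909, -0.458]
wrist_force: [0.0, -0.3, -2.0]
width: 0.696
grip_force: 33.2
```

```bash
python3 - <<'E'
from h import *
T,s=cur();r=R.from_euler('z',-.08)
print(s["wrist_force"],s["torque"],s["q"],R.from_matrix(down(-.08).as_matrix().T@T[:3,:3]).as_rotvec(degrees=True))
for n in("side","top"):
    p=read_camera(n);c=np.array(p["color"]);save(p,"t1"+n)
a=cv2.imread("pics/t1side.png")[160:250,270:390];cv2.imwrite("pics/t1.png",cv2.resize(a,(720,540),interpolation=cv2.INTER_CUBIC))
E
```

```text
[ 0.03338523 -0.2596535  -1.98403678] [0.35851239 0.00271067 0.02684613] [ 0.30113903  0.24163535  2.04222596 -0.46196155  1.07642338  0.64486679] [ 6.72384886e-03 -2.49884559e+01 -1.86264524e-01]
```

View pics/t1.png

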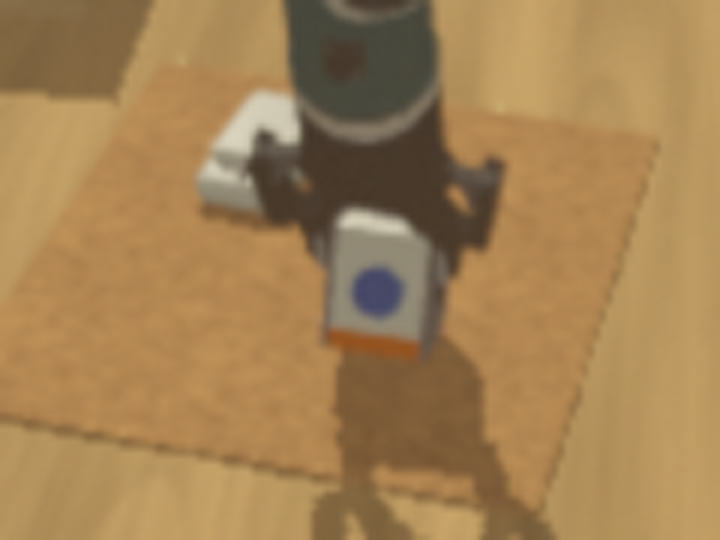

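The timer is tipping in the grip with its edge at the mat. The wrist carries its full weight (-2 N), so I'll nudge it down 1 mm and continue.

Call:
{"name": "drive_tool", "arguments": {
  "rows": [
    [0,5,0,-0.0031,0,0.001,0.5],
    [0,5,0,-0.0035,0,0.0001,0.5],
    [0,5,0,-0.0035,0,0,0.5],
    [0,5,0,-0.0035,0,0.0001,0.5],
    [0,5,0,-0.0035,0,0,0.5],
    [0,0,0,0,0,0,0.5]
  ]
}}

```text
time: 6.55
tool_pos: [0.5043, 0.014, 0.0427]
tcp_rot: [-2.303, -2.132, 0.004]
wrist_force: [-2.4, 4.9, 12.9]
width: 0.695
grip_force: 35.4
```

Call:
{"name": "drive_tool", "arguments": {
  "rows": [
    [0,5,0,-0.0035,0,0.0001,0.5],
    [0,5,0,-0.0035,0,0,0.5],
    [0,5,0,-0.0035,0,0.0001,0.5],
    [0,5,0,-0.0035,0,0,0.5],
    [0,5,0,-0.0035,0,0,0.5],
    [0,0,0,0,0,0,0.5],
    [0,0,0,0,0,0,0.5]
  ]
}}

```text
time: 7.13
tool_pos: [0.5034, -0.0039, 0.0395]
tcp_rot: [-2.06, -1.909, -0.448]
wrist_force: [-4.4, -6.2, 17.3]
width: 0.696
grip_force: 36.8
```

```bash
cat > chk.py <<'E'
from h import *
T,s=cur()
print(s["time"],T[:3,3],s["wrist_force"],s["torque"],s["q"],R.from_matrix(down(-.08).as_matrix().T@T[:3,:3]).as_rotvec(degrees=True))
E
python3 chk.py
```

```text
7.1333 [ 0.50338203 -0.00392925  0.03945169] [-4.44361521 -6.16637828 17.3232605 ] [-0.05985335  0.66704294  0.36287473] [-0.36155296  0.18870535  2.10893392  0.48579232  1.03471216 -0.57734021] [ 0.3711862  24.83058947 -0.22487452]
```

Call:
{"name": "drive_tool", "arguments": {
  "rows": [
    [0,5,0,-0.0033,0,-0.0005,0.5],
    [0,5,0,-0.0035,0,0.0001,0.5],
    [0,5,0,-0.0035,0,0,0.5],
    [0,5,0,-0.0035,0,0,0.5],
    [0,0,0,0,0,0,0.5],
    [0,0,0,0,0,0,0.5]
  ]
}}

```text
time: 7.63
tool_pos: [0.5022, -0.013, 0.0321]
tcp_rot: [-1.831, -1.695, -0.755]
wrist_force: [1.0, 2.3, 10.5]
width: 0.699
grip_force: 36.1
```

```bash
python3 chk.py
```

```text
7.6333 [ 0.50215646 -0.01299765  0.03205586] [ 1.02625076  2.30307983 10.4936012 ] [ 0.91270309 -0.47119036 -0.01839019] [-0.56361205  0.38362245  2.05317935  0.71823941  1.24776406 -0.91630232] [ 0.52608907 45.21530024 -0.15815877]
```

Call:
{"name": "drive_tool", "arguments": {
  "rows": [
    [0,0,0,0,0,0,0.8],
    [0,0,0,0,0,0,1],
    [0,0,0,0,0,0,1],
    [0,0,0,0,0,0,1],
    [0,0,0,0,0,0,1],
    [0,0,0,0,0,0,1]
  ]
}}

```text
time: 8.13
tool_pos: [0.5006, -0.0138, 0.0306]
tcp_rot: [-1.836, -1.701, -0.751]
wrist_force: [0.7, -0.3, -0.1]
width: 1.001
grip_force: 0.0
```

Call:
{"name": "drive_tool", "arguments": {
  "rows": [
    [0,0,0,0,0,-0.016,1],
    [0,0,0,0,0,-0.016,1],
    [0,0,0,0,0,-0.016,1],
    [0,0,0,0,0,-0.016,1],
    [0,0,0,0,0,-0.016,1],
    [0,0,0,0,0,-0.016,1],
    [0,0,0,0,0,0,1],
    [0,0,0,0,0,0,1]
  ]
}}

```text
time: 8.8
tool_pos: [0.4967, -0.0823, 0.0992]
tcp_rot: [-1.838, -1.702, -0.753]
wrist_force: [-0.0, 0.4, 0.3]
width: 1.003
grip_force: 0.0
```

```bash
python3 chk.py; python3 - <<'E'
from h import *
p=wrist();save(p,"w3");q=read_camera("top");save(q,"w3top");V=[]
for p in(p,q):
    for m in masks_of(p,"timer")[:1]:
        print(m["score"],m["bbox"]);m=m["mask"].astype(np.float32);V.append((p,m));r=fit([(p,m)],[.502,-.021,-.08],[.06,.072,.072],.004);print(r.x,r.fun,m.sum())
E
```

```text
8.8 [ 0.49668252 -0.08230914  0.09924347] [-0.02438051  0.42319841  0.30511326] [-0.30923171  0.02028584  0.01112084] [-0.66586678  0.32319754  1.96550377  0.63341636  1.39940682 -0.87997065] [ 0.29307329 44.73395507 -0.18249094]
0.66 [281.8, 144.7, 361.8, 247.4]
[ 0.50173264 -0.02123286 -0.07746907] 269.25 7366.0
```

View pics/w3.png

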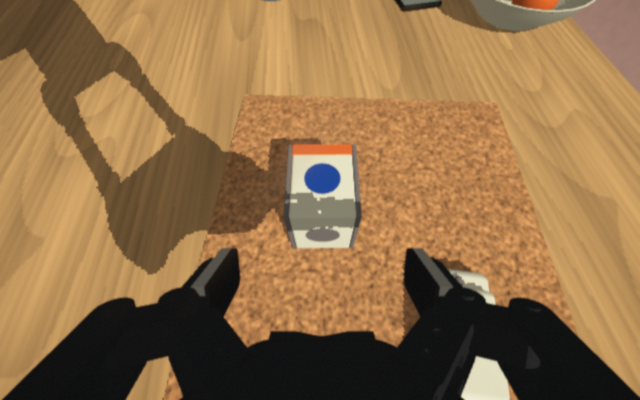

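Blue is up and the timer is flat on the mat (disc at (322,178), grey disc facing the gripper). I'll swing the tool back over it to the +y side.

```bash
python3 plan.py .5017 -.0212 -.078 -45 .096 16
```

```text
[-0.0265 -5.6162  0.0171  0.0083  0.0001  0.0003] [ 0.4954 -0.0806  0.0981] 9.0 [-0.3159  0.2275 -0.5063] 1.000095533462716 [-0.6646  0.3246  1.9678  0.6333  1.3997 -0.8799]
```

Call:
{"name": "drive_tool", "arguments": {
  "rows": [
    [-0.03,-5.62,0.02,0.0083,0.0001,0.0003,1],
    [-0.03,-5.62,0.02,0.0083,0.0001,0.0003,1],
    [-0.03,-5.62,0.02,0.0083,0.0001,0.0003,1],
    [-0.03,-5.62,0.02,0.0083,0.0001,0.0003,1],
    [-0.03,-5.62,0.02,0.0083,0.0001,0.0003,1],
    [-0.03,-5.62,0.02,0.0083,0.0001,0.0003,1],
    [-0.03,-5.62,0.02,0.0083,0.0001,0.0003,1],
    [-0.03,-5.62,0.02,0.0083,0.0001,0.0003,1]
  ]
}}

```text
time: 9.67
tool_pos: [0.5018, -0.0216, 0.1251]
tcp_rot: [2.303, 2.129, -0.008]
wrist_force: [-0.1, 0.4, -0.3]
width: 0.999
grip_force: 0.0
```

Call:
{"name": "drive_tool", "arguments": {
  "rows": [
    [-0.03,-5.62,0.02,0.0083,0.0001,0.0003,1],
    [-0.03,-5.62,0.02,0.0083,0.0001,0.0003,1],
    [-0.03,-5.62,0.02,0.0083,0.0001,0.0003,1],
    [-0.03,-5.62,0.02,0.0083,0.0001,0.0003,1],
    [-0.03,-5.62,0.02,0.0083,0.0001,0.0003,1],
    [-0.03,-5.62,0.02,0.0083,0.0001,0.0003,1],
    [-0.03,-5.62,0.02,0.0083,0.0001,0.0003,1],
    [-0.03,-5.62,0.02,0.0083,0.0001,0.0003,1]
  ]
}}

```text
time: 10.33
tool_pos: [0.5072, 0.0391, 0.1001]
tcp_rot: [1.832, 1.693, -0.762]
wrist_force: [-0.2, -0.2, 0.4]
width: 0.996
grip_force: 0.0
```

Call:
{"name": "drive_tool", "arguments": {
  "rows": [
    [0,0,0,0,0,0,1],
    [0,0,0,0,0,0,1],
    [0,0,0,0,0,0,1]
  ]
}}

```text
time: 10.58
tool_pos: [0.5067, 0.0375, 0.0998]
tcp_rot: [1.837, 1.697, -0.762]
wrist_force: [-0.2, 0.5, 0.0]
width: 1.004
grip_force: 0.0
```

```bash
python3 - <<'E'
from h import *
p=wrist()
for m in masks_of(p,"timer")[:1]:
        print(m["score"],m["bbox"]);m=m["mask"].astype(np.float32);r=fit([(p,m)],[.502,-.021,-.08],[.06,.072,.072],.004);print(r.x,r.fun,m.sum())
E
python3 plan.py .5017 -.0215 -.078 -45 0 6
```

```text
0.73 [283.1, 144.4, 361.1, 247.5]
[ 0.50159675 -0.02383627 -0.06453583] 203.3125 7330.0
[ 0.0125  0.0035 -0.0471  0.0003 -0.0002  0.016 ] [0.5075 0.0369 0.1013] 10.6833 [0.4558 0.5759 0.5494] 1.0021046147551813 [ 0.4754  0.3507  1.9254 -0.6586  1.3939  0.8578]
```

Call:
{"name": "drive_tool", "arguments": {
  "rows": [
    [0,0,-0.05,0.0002,-0.0002,0.016,1],
    [0,0,-0.05,0.0002,-0.0002,0.016,1],
    [0,0,-0.05,0.0002,-0.0002,0.016,1],
    [0,0,-0.05,0.0002,-0.0002,0.016,1],
    [0,0,-0.05,0.0002,-0.0002,0.016,1],
    [0,0,-0.05,0.0002,-0.0002,0.016,1],
    [0,0,0,0,0,0,1],
    [0,0,0,0,0,0,1]
  ]
}}

```text
time: 11.35
tool_pos: [0.5006, -0.0307, 0.0326]
tcp_rot: [1.837, 1.698, -0.762]
wrist_force: [0.3, 0.5, 0.4]
width: 1.0
grip_force: 0.0
```

Call:
{"name": "drive_tool", "arguments": {
  "rows": [
    [0,0,0,0,0,0,0.5],
    [0,0,0,0,0,0,0.5],
    [0,0,0,0,0,0,0.5],
    [0,0,0,0,0,0,0.5],
    [0,0,0,0,0,0,0.5],
    [0,0,0,0,0,0,0.5],
    [0,0,0,0,0,0,0.5],
    [0,0,0,0,0,0,0.5]
  ],
  "force": 30
}}

```text
time: 12.02
tool_pos: [0.502, -0.0288, 0.033]
tcp_rot: [1.833, 1.699, -0.761]
wrist_force: [-0.6, 2.2, 5.5]
width: 0.699
grip_force: 33.3
```

```bash
python3 chk.py; python3 - <<'E'
from h import *
T,s=cur();r=R.from_euler('z',-.08)
pv=np.array([.5017,-.0225,.04])+r.apply([0,-.036,-.036])
print((np.linalg.inv(T)@np.r_[pv,1])[:3],s["grip_force"])
E
```

```text
12.0167 [ 0.50204426 -0.02876487  0.03299875] [-0.5911671   2.20800401  5.47317823] [-0.12196341  0.05011872 -0.16729285] [ 0.37904673  0.40133753  2.02263324 -0.74048147  1.23732563  0.89633254] [ -0.17630995 -45.14938611  -0.24414648]
[-0.00044337 -0.00102632  0.04156198] 33.314693570137024
```

Call:
{"name": "drive_tool", "arguments": {
  "rows": [
    [0,5,0,-0.0036,0,0.0001,0.5],
    [0,5,0,-0.0036,0,0.0001,0.5],
    [0,5,0,-0.0036,0,0.0001,0.5],
    [0,5,0,-0.0036,0,0.0001,0.5],
    [0,5,0,-0.0036,0,0.0001,0.5],
    [0,0,0,0,0,0,0.5]
  ]
}}

```text
time: 12.52
tool_pos: [0.5008, -0.0461, 0.0435]
tcp_rot: [2.116, 1.954, -0.369]
wrist_force: [-0.1, -0.7, -2.1]
width: 0.7
grip_force: 33.2
```

Call:
{"name": "drive_tool", "arguments": {
  "rows": [
    [0,5,0,-0.0034,0,0.0008,0.5],
    [0,5,0,-0.0036,0,0.0001,0.5],
    [0,5,0,-0.0036,0,0.0001,0.5],
    [0,5,0,-0.0036,0,0.0001,0.5],
    [0,0,0,0,0,0,0.5]
  ]
}}

```text
time: 12.93
tool_pos: [0.4998, -0.0607, 0.045]
tcp_rot: [2.306, 2.131, 0.0]
wrist_force: [-0.9, 1.0, 8.8]
width: 0.695
grip_force: 34.6
```

Call:
{"name": "drive_tool", "arguments": {
  "rows": [
    [0,5,0,-0.0036,0,0.0001,0.5],
    [0,5,0,-0.0036,0,0.0001,0.5],
    [0,5,0,-0.0036,0,0.0001,0.5],
    [0,5,0,-0.0036,0,0.0001,0.5],
    [0,5,0,-0.0036,0,0.0001,0.5],
    [0,0,0,0,0,0,0.5]
  ]
}}

```text
time: 13.43
tool_pos: [0.499, -0.0785, 0.0411]
tcp_rot: [-2.063, -1.906, -0.457]
wrist_force: [-1.0, -4.5, 15.5]
width: 0.696
grip_force: 35.7
```

Call:
{"name": "drive_tool", "arguments": {
  "rows": [
    [0,5,0,-0.0034,0,-0.0004,0.5],
    [0,5,0,-0.0036,0,0.0001,0.5],
    [0,5,0,-0.0036,0,0.0001,0.5],
    [0,5,0,-0.0036,0,0.0001,0.5],
    [0,0,0,0,0,0,0.5],
    [0,0,0,0,0,0,0.5]
  ]
}}

```text
time: 13.93
tool_pos: [0.4972, -0.0873, 0.0331]
tcp_rot: [-1.834, -1.697, -0.759]
wrist_force: [-0.2, 0.7, 8.9]
width: 0.696
grip_force: 35.2
```

```bash
python3 chk.py
```

```text
13.9333 [ 0.49724757 -0.08732865  0.03311737] [-0.15456882  0.66449299  8.9293281 ] [ 0.49966003 -0.30887347 -0.02564067] [-0.67494791  0.43127293  1.97602866  0.64881615  1.31375438 -0.95814217] [ 0.27648457 45.16369747 -0.1226833 ]
```

Call:
{"name": "drive_tool", "arguments": {
  "rows": [
    [0,0,0,0,0,0,0.8],
    [0,0,0,0,0,0,0.87],
    [0,0,0,0,0,0,0.87],
    [0,0,0,0,0,0,0.87],
    [0,0,0,0,0,0,0.87],
    [0,0,0,0,0,0,0.87]
  ]
}}

```text
time: 14.43
tool_pos: [0.4963, -0.0873, 0.0323]
tcp_rot: [-1.836, -1.702, -0.757]
wrist_force: [-0.4, -0.1, -1.3]
width: 0.874
grip_force: 0.0
```

Call:
{"name": "drive_tool", "arguments": {
  "rows": [
    [0,0,0,0,0,-0.016,0.87],
    [0,0,0,0,0,-0.016,0.87],
    [0,0,0,0,0,-0.016,0.87],
    [0,0,0,0,0,-0.016,0.87],
    [0,0,0,0,0,-0.016,0.87],
    [0,0,0,0,0,-0.016,0.87],
    [0,0,0,0,0,-0.016,0.87],
    [0,0,0,0,0,-0.016,0.87]
  ]
}}

```text
time: 15.1
tool_pos: [0.4894, -0.1781, 0.1236]
tcp_rot: [-1.837, -1.702, -0.757]
wrist_force: [-0.3, -0.6, -0.0]
width: 0.867
grip_force: 0.0
```

Call:
{"name": "drive_tool", "arguments": {
  "rows": [
    [0,0,0,0.02,0,-0.02,1],
    [0,0,0,0.02,0,-0.02,1],
    [0,0,0,0.02,0,-0.02,1],
    [0,0,0,0.02,0,-0.02,1],
    [0,0,0,0,0,0,1],
    [0,0,0,0,0,0,1],
    [0,0,0,0,0,0,1]
  ]
}}

```text
time: 15.68
tool_pos: [0.4895, -0.1774, 0.2358]
tcp_rot: [-1.837, -1.702, -0.757]
wrist_force: [-0.4, -0.4, -0.2]
width: 0.998
grip_force: 0.0
```

```bash
python3 chk.py; python3 - <<'E'
from h import *
q=read_camera("side");save(q,"e_side");p=wrist();save(p,"e_w");t=read_camera("top");save(t,"e_top")
for c in(p,q,t):
    for m in masks_of(c,"timer")[:1]:
        m=m["mask"].astype(np.float32);r=fit([(c,m)],[.496,-.094,-.08],[.06,.072,.072],.004);print(r.x,r.fun,m.sum())
for n in("mouse","mug","gift"):
    print(n,[m["bbox"] for m in masks_of(q,n)[:1]])
a=cv2.imread("pics/e_side.png")[120:340,240:400];a=cv2.resize(a,(384,528),interpolation=cv2.INTER_CUBIC)
b=cv2.resize(cv2.imread("pics/e_w.png"),(416,260));b=cv2.copyMakeBorder(b,0,268,0,0,cv2.BORDER_CONSTANT)
cv2.imwrite("pics/e.png",np.hstack([a,b]))
E
```

```text
15.6833 [ 0.48948127 -0.17737514  0.23581137] [-0.38272615 -0.40024547 -0.16039836] [-0.31027857  0.03479174 -0.00473631] [-0.79031049  0.26290321  1.75559113  0.56479607  1.68143283 -0.81526803] [ 0.17663229 44.84623114 -0.20577906]
[ 0.49637627 -0.09510398 -0.07163419] 92.75 3169.0
[ 0.49443502 -0.09137981 -0.07910123] 33.625 495.0
[ 0.49745395 -0.09423619 -0.05223678] 67.8125 582.0
mouse [[304.3, 175.7, 324.8, 194.6]]
mug [[319.6, 278.6, 355.7, 328.2]]
gift [[328.8, 130.8, 353.0, 153.0]]
```

View pics/e.png

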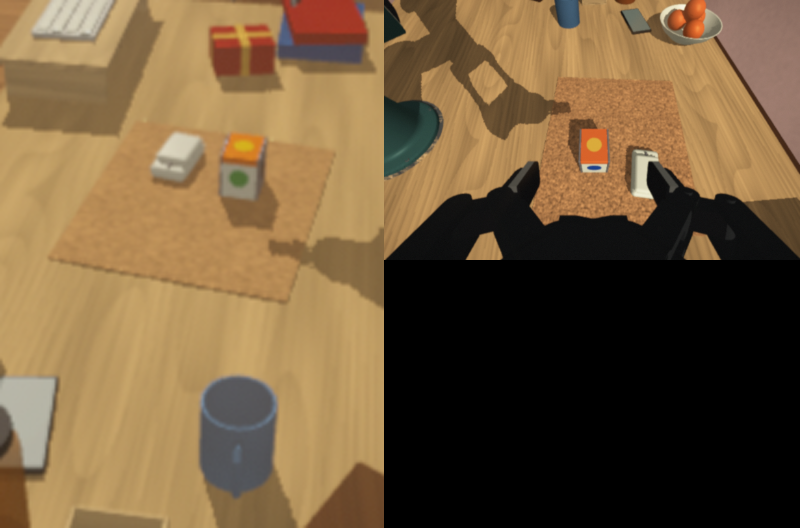

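The orange face with its yellow disc is up at (243,147). The timer lies flat and wholly on the mat. The mouse, mug and gift box haven't moved, and the robot is clear.

```bash
python3 -c "
from workcell import workorder;print(workorder.finish_job())"
```

```text
the job is handed in; nothing more can be done
None
```

The job is handed in at about 16 s of the 54 s allowed: I tipped the timer over twice on the mat, and it now lies flat, wholly on the cork, with orange up; the mouse, mug and gift box look unmoved.

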